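# Release a mixing ball from the gate dispenser

### The job

Without gripping or lifting anything, push the shallow tray with the fingertips until its far side meets the stop below the ball dispenser's chute. Then press the round pad of the rocking lever all the way down, so that the gate at its other end lifts and the steel ball runs out into the tray, and let the lever come back up so the gate shuts. Touch neither the ball nor the gate, leave the loose things around alone, and keep the arm off the air hose that hangs beside the robot on its left.

Things in the scene. Friction and masses are not known exactly. Their poses are not given: they have to be found in the camera images.
- dispenser: Fixed metal stand, about 200 x 200 x 132 mm. Origin on the table; x points away from the tray side, y left when facing +x, z up. A 34 mm wide aluminium chute at y = -45 mm slopes down toward -x to its lip. Below the lip a dark stop bar, 28 mm high, 120 mm wide, faces -x. The lever rocks crosswise over the chute on a pivot at x = -20, y = 20 mm, 120 mm up.
- tray_stop (a point): Middle of the stop bar's face that the tray must meet, 14 mm above the table. Axes as the dispenser's. Apart from it: a solid air hose hangs upright 0 to 70 mm ahead of and 200 to 220 mm left of the robot's base axis, from below the table to far above the arm; a wide shoulder strikes it if the base turns toward straight ahead, and leaning the hand to the right keeps the base turned away.
- spout (a point): Middle of the chute's lower lip, 44 mm above the table (underside 39 mm). The ball leaves here toward the dispenser's -x, flies some 40 mm and drops 44 mm.
- rocker (a joint): Rocking lever angle in rad: 0 at rest (gate down, pad up), 0.5 fully pressed (hard stop). The ball passes under the gate from about 0.40. A spring returns it; pushing takes about 2 N at the start and 6 N when fully down.
- pad_top (a point): Centre of the upper face of the lever's round black rubber pad (28 mm across, 7 mm thick), on the dispenser's +y side, about 146 mm above the table at rest. Pressed fully it goes straight down about 32 mm (a few mm aside). At rest the pad's face slopes 0.25 rad, higher at the free end.
- gate (a point): Middle of the lower edge of the gate: a steel blade, 28 mm wide, 50 mm high and 4 mm thick, hanging from the lever's other end across the chute.
- ball: Solid steel ball, 28 mm across, lying in the chute behind the gate. Origin at its underside as built, so it turns with the ball.
- ball_center (a point): Centre of the steel ball.
- tray: Loose open aluminium tray, 100 x 100 mm, 28 mm high, walls and floor 4 mm, about 0.35 kg, standing on the table before the stop. Origin under its centre; its x axis points roughly to the stop, z up.
- tray_far (a point): Middle of the outer face of the tray's far wall (its +x side, toward the stop), 14 mm above the table.
- tray_near (a point): Middle of the outer face of the tray's near wall (its -x side), 14 mm above the table: push here.
- star_key: Light star-shaped plastic key, 36 x 36 x 20 mm, loose bystander left of the tray. Origin under its centre.
- spare_cap: Screw cap lying upside down, 45 mm across, 18 mm high, loose bystander left of the tray. Origin under its centre.
- jar_green: Screw-lid jar, 64 mm across, 56 mm high, loose bystander on the pad's side of the dispenser. Origin under its centre.
- wax_tin: Flat screw-lid tin, 80 mm across, 34 mm high, loose bystander left of the tray. Origin under its centre.
There are look-alikes about, which are no part of the job. What is shaped like the tray but purple is not meant.

How it is judged:
On the way, in this order (a step that is already met when the one before it is completed fails the run):
1. the tray stands against the stop, under the spout (x of tray_far in the frame of tray_stop above -0.012 m and y of tray_far in the frame of tray_stop between -0.025 and 0.025 m), for 0.2 s.
2. the pad is pressed down and the gate is lifted (value of joint rocker above 0.38 rad and contact force between any of the fingers, the arm and rocker_c1 above 0.3 N), for 0.1 s.
At the end, for the whole second after the job is handed in: The ball lies inside the tray, the tray stands flat and at rest on the table with the middle of its far wall within 18 mm of the stop and 25 mm sideways of its middle, and the lever is back up (angle under 0.05 rad) with the gate shut (x of ball_center in the frame of tray between -0.05 and 0.05 m and y of ball_center in the frame of tray between -0.05 and 0.05 m and z of ball_center in the frame of tray below 0.028 m and x of tray_far in the frame of tray_stop above -0.018 m and y of tray_far in the frame of tray_stop between -0.025 and 0.025 m and value of joint rocker below 0.05 rad and height (world z) of tray below 0.006 m and angle between tray's own z axis and vertical below 0.08 rad and linear speed of tray below 0.02 m/s); the robot touches nothing.
It fails at once if the tray is lifted or tipped (height (world z) of tray above 0.012 m or angle between tray's own z axis and vertical above 0.2 rad).
It fails at once if the fingers touch the ball or the gate (contact force between the fingers and ball above 0.3 N or contact force between the fingers and rocker_c2 above 1 N).
It fails at once if the ball misses the tray and falls to the table (height (world z) of ball_center below 0.022 m and not (x of ball_center in the frame of tray between -0.05 and 0.05 m and y of ball_center in the frame of tray between -0.05 and 0.05 m and z of ball_center in the frame of tray below 0.028 m)).
It fails at once if a loose bystander is pushed away, lifted or knocked over (distance of any of star_key, spare_cap, jar_green, wax_tin from where it was at the start of the episode above 0.03 m or angle between any of star_key, spare_cap, jar_green, wax_tin's own z axis and vertical above 0.4 rad).
It also fails if it takes over 38 s, if anything falls off the work surface, if the arm or the gripper's body presses on something with over 40 N, if the wrist force passes 120 N, or if a joint passes its speed limit or range.

### The arm

A 6-joint arm with a two-finger parallel gripper is mounted at the origin on a cart in front of the work surface, level with it; the furniture and walls round the work are solid. World frame = base frame: x ahead of the robot, y to its left, z up, the work surface at z = 0. Lengths are in m, angles in rad, forces in N, time in s.
With the tool pointing down it reaches from about 0.3 to 0.75 m from the base axis. Payload 8.5 kg.
Tool frame: the origin (TCP) lies midway between the tips of the shut fingers; the grasp point (between the pads) lies 19 mm behind it; z points along the fingers, x is the direction in which the jaws open and shut, and the axes are right-handed (so a half turn about z gives the same grasp; the last joint's range is limited). The gripper opens to 88 mm and grips with 3 to 60 N. Pads are 18 mm wide; open, the fingers measure 123 mm over their backs; the gripper's body (75 mm by 187 mm) begins 45 mm behind the grasp point.
Start: joints at [-1.389, 0.381, 1.297, -0, 1.464, -0.215], TCP at [0.213, -0.507, 0.239] pointing down, gripper open.
Joint ranges: [-3.11, 3.11], [-0.89, 2.33], [0.22, 2.48], [-1.42, 4.56], [0.17, 2.85], [-2.88, 2.88]. Speed limits (rad/s): [2.39, 2.39, 3.14, 3.14, 3.14, 3.14].

### API

Orientations are given as a unit quaternion [x, y, z, w].
In Python, from bench import arm gives the robot as it stands.
- The arm moves only by the tool apply_moves, never from a script. Its argument "moves" is a list of rows, each a list of 3 entries, a list of its own where there are three numbers: the finger opening in mm, from 0 to 88.1, then the shift along the tool's x, y, z in mm, then the turn about the tool's z in degrees. A call has 1 to 8 rows; each row shifts and turns the pose as measured when the row begins, along the tool's axes as they then stand; what a row does not reach is not made up. A row lasts 1/10 s, in which the tool goes at most 50 mm and 8.59 degrees, less where a joint would pass 70% of its speed; a pose out of reach is approached as far as the arm can. A call is refused whole if a number of a shift passes 50 or a number of a turn 8.59, either way. A call with a gripper value outside its range is refused whole. The fingers move at their own pace and stop on an object; "force" is the grip in N (left out, the last holds). Time passes only in rows, so rows that do not move let the fingers close. It gives the time, the measured TCP pose, the force and the opening at its end, in the units of the state.
- arm.sense(): the state, without advancing time (a new reading comes with each control period).
- arm.get_image(name): name is "side" or "top"; returns a dict with "color" (384x512x3 uint8, red, green, blue), "intrinsics" (3x3 intrinsics, pixels), "extrinsics" (4x4, takes a point from camera to world coordinates). Camera axes: x right, y up, looking along -z (the intrinsics and any distortion apply to the point x, -y, -z); pixel columns grow to the right and rows downward; lengths in m; the calibration is good to about 2 mm. A picture is of the moment at which its call begins. There is no depth.
- arm.sign_off(): hands the job in, once; it reports no verdict.
The state is a dict: "time": time; "joint_positions": joint angles; "qvel": joint speeds; "effort": joint torques, N m; "tcp_pos": TCP position; "orientation": TCP orientation; "force": force on the tool from outside, world axes, zero at the start; "torque": the same for the moment, N m; "opening": finger opening in m.
Only numpy, scipy, OpenCV 4.12 (cv2) and the standard library are available. Lean on these libraries where they do the work, as an engineer would, in place of code of your own. Each camera call takes 0.05 s, during which the arm holds its last target.

## Working session

There is one attempt and no reset: what is moved stays moved. The work goes in short steps, Python scripts to look and compute and a tool call to move; the robot and the scene stay as the last step left them, time stands still between calls to the robot, and variables do not carry over. Pictures are saved under pics/ and viewed, and the job is handed in when it is done.

Besides the shell and the picture viewer there is one more tool, called after "Call:" as name(argument=value, ...), one argument or row to a line, values as JSON. apply_moves: Moves the arm, as the interface text tells. Its arguments: {"type":"object","properties":{"moves":{"type":"array"},"force":{"type":"number"}},"required":["moves"]}

```bash
ls; mkdir -p pics
python3 - <<'E'
from bench import arm
import cv2,numpy as np
s=arm.sense()
for k,v in s.items(): print(k,np.round(v,4))
for n in("side","top"):
    i=arm.get_image(n); cv2.imwrite(f"pics/{n}0.png",i["color"][:,:,::-1])
    np.savez(f"{n}0.npz",**i)
    print(n,i["intrinsics"],i["extrinsics"],i.keys())
E
```

```text
pics
time 0.0
joint_positions [-1.3893  0.3812  1.2983  0.      1.4636 -0.2153]
qvel [-0.0012  0.0006  0.001  -0.0018  0.0002 -0.0017]
effort [-1.10000e-03 -4.37934e+01 -2.24554e+01  7.12000e-02  3.52000e-02
 -1.00000e-04]
tcp_pos [ 0.2125 -0.507   0.2382]
orientation [ 8.326e-01 -5.539e-01 -5.000e-04 -5.000e-04]
force [ 0.5651  0.0405 -0.1871]
torque [0.0027 0.0101 0.0267]
opening 0.0879
side [[373.04627407   0.         260.04102608]
 [  0.         373.04627407 186.30164958]
 [  0.           0.           1.        ]] [[ 0.99205589  0.05438806 -0.11343299  0.47112526]
 [-0.12572043  0.46027937 -0.87882722 -0.89290956]
 [ 0.00441316  0.88610656  0.46346055  0.52654546]
 [ 0.          0.          0.          1.        ]] dict_keys(['color', 'intrinsics', 'extrinsics'])
top [[380.83718845   0.         256.95381422]
 [  0.         380.83718845 193.1603847 ]
 [  0.           0.           1.        ]] [[-0.02084661  0.97536559 -0.21960736  0.40095039]
 [-0.9997685  -0.0191671   0.00977585 -0.14511908]
 [ 0.00532579  0.21976031  0.97553936  0.92928129]
 [ 0.          0.          0.          1.        ]] dict_keys(['color', 'intrinsics', 'extrinsics'])
```

View pics/side0.png

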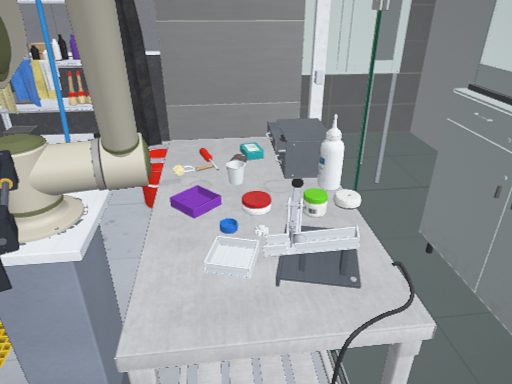

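View pics/top0.png

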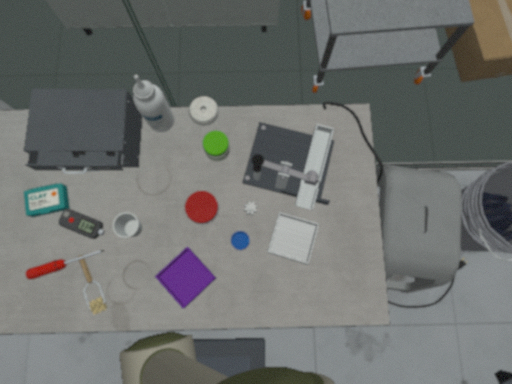

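```bash
cat > h.py <<'E'
import numpy as np,cv2
def load(f): return dict(np.load(f))
def proj(i,P):
    E=np.linalg.inv(i["extrinsics"]);p=E[:3,:3]@np.array(P,float)+E[:3,3]
    q=i["intrinsics"]@np.array([p[0],-p[1],-p[2]]);return q[:2]/q[2]
def ray(i,u,v):
    d=np.linalg.inv(i["intrinsics"])@np.array([u,v,1.]);d=np.array([d[0],-d[1],-d[2]])
    return i["extrinsics"][:3,3],i["extrinsics"][:3,:3]@d
def plane(i,u,v,z):
    o,d=ray(i,u,v);return o+d*(z-o[2])/d[2]
def tri(i,a,j,b):
    o1,d1=ray(i,*a);o2,d2=ray(j,*b);d1/=np.linalg.norm(d1);d2/=np.linalg.norm(d2)
    t=np.linalg.lstsq(np.c_[d1,-d2],o2-o1,rcond=None)[0]
    p,q=o1+d1*t[0],o2+d2*t[1];return (p+q)/2,np.linalg.norm(p-q)
def crop(i,x0,y0,x1,y1,k,f):
    c=i["color"][y0:y1,x0:x1,::-1];cv2.imwrite(f,cv2.resize(c,None,fx=k,fy=k,interpolation=cv2.INTER_CUBIC))
E
python3 - <<'E'
from h import *
t=load("top0.npz");s=load("side0.npz")
print(proj(t,[.2125,-.507,.238]),proj(s,[.2125,-.507,.238]))
crop(t,220,110,350,270,3.75,"pics/t1.png"); crop(s,195,170,370,295,4.5,"pics/s1.png")
E
```

```text
[473.56731606 389.87654914] [  2.37180892 263.78214536]
```

View pics/t1.png

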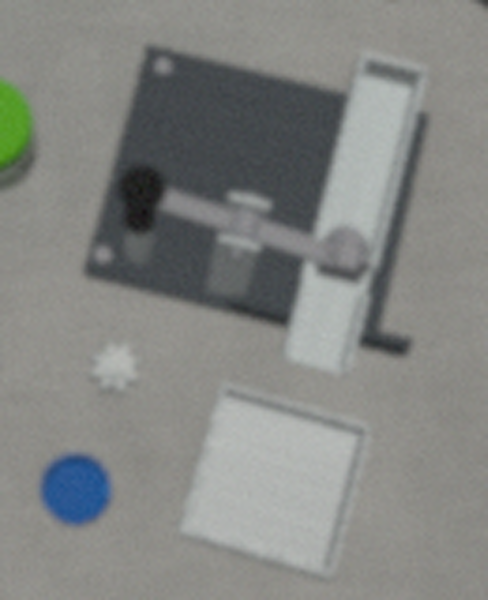

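View pics/s1.png

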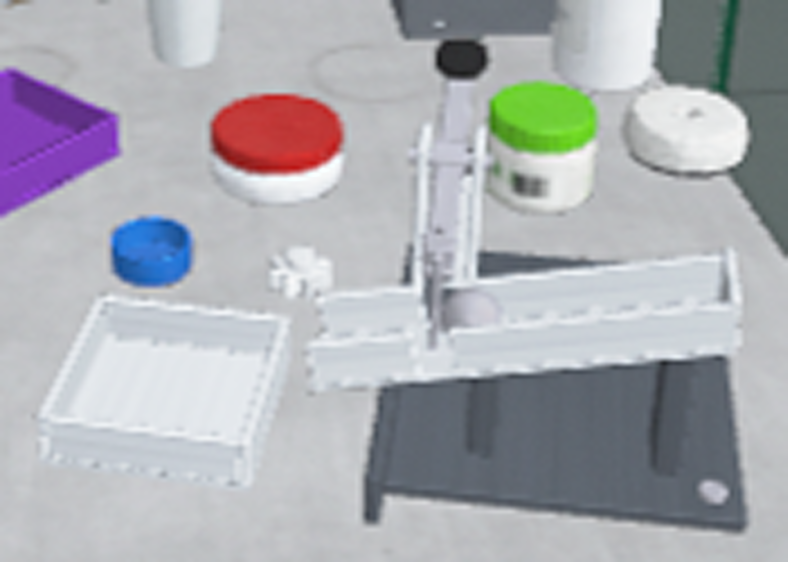

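```bash
cat >> h.py <<'E'
T=lambda u,v:(220+(u+.5)/3.75-.5,110+(v+.5)/3.75-.5)
S=lambda u,v:(195+(u+.5)/4.5-.5,170+(v+.5)/4.5-.5)
E
python3 - <<'E'
from h import *
t=load("top0.npz");s=load("side0.npz")
for n,a,b in[("pad",(143,185),(462,55)),("near lip",(348,374),(310,344)),("near back",(426,68),(740,312)),("far lip",(288,352),(318,297)),("far back",(362,52),(730,253)),
 ("plate BL+x",(148,45),(408,250)),("plate BR",(425,115),(745,525)),("bolt R",(0,0),(0,0)),
 ("tray nearL",(224,385),(105,300)) ,("tray farR",(367,428),(288,320)),("tray -y far",(332,577),(240,448)),("tray",(183,532),(45,420))]:
    if n=="bolt R":continue
    p,e=tri(t,T(*a),s,S(*b));print(n,np.round(p*1000,1),round(e*1000,1))
print("plane")
for n,a,z in[("plateTL",(148,45),.006),("plateTR",(426,115),.006),("plateBL",(87,272),.006),("stop R",(410,350),.028),("tray",(224,385),.028),("tray",(367,428),.028),("tray",(332,577),.028),("tray",(181,532),.028),("star",(117,366),.02),("cap",(76,489),.018)]:
    print(n,np.round(plane(t,*T(*a),z)*1000,1))
print("stop side view",[np.round(plane(s,*S(*a),z)*1000,1) for a,z in[((368,482),.028),((370,523),0)]])
E
```

```text
pad [ 652.1 -156.2  144.5] 1.9
near lip [ 556.3 -280.9   65.4] 3.2
near back [ 736.9 -332.6  105.2] 1.7
far lip [ 567.8 -244.5   65.6] 2.5
far back [ 746.6 -293.1  108.5] 1.9
plate BL+x [ 691.8 -167.3   68.9] 147.3
plate BR [ 744.7 -353.     3.2] 0.9
tray nearL [ 507.9 -209.5   57.9] 84.7
tray farR [ 532.8 -288.2   83.5] 28.3
tray -y far [ 480.  -275.9    4.6] 91.4
tray [ 449.6 -182.7  -42.2] 36.8
plane
plateTL [ 798.9 -163.9    6. ]
plateTR [ 744.1 -353.1    6. ]
plateBL [ 637.7 -119.7    6. ]
stop R [ 576.2 -327.5   28. ]
tray [ 555.7 -206.9   28. ]
tray [ 526.2 -297.    28. ]
tray [ 433.5 -270.    28. ]
tray [ 463.1 -176.9   28. ]
star [ 570.9 -138.6   20. ]
cap [ 492.3 -111.2   18. ]
stop side view [array([ 576.8, -332.8,   28. ]), array([ 579.2, -328.2,    0. ])]
```

Run:
```python
from h import *
t=load("top0.npz");s=load("side0.npz")
for z in (0,.2,.4,.8): print(z,proj(s,[.035,.21,z]),proj(t,[.035,.21,z]))
print(proj(s,[0,0,.0]),proj(s,[0,0,.2]),proj(s,[.2,0,.2]),proj(t,[0,0,.2]),proj(t,[.2,0,.2]))
crop(s,0,0,200,260,3,"pics/s2.png"); crop(t,100,310,400,384,2.6,"pics/t2.png")
```

```text
0 [ 76.16930033 180.74003241] [ 93.84632776 456.07175891]
0.2 [ 60.56513623 118.53764753] [ 43.78638285 511.13420296]
0.4 [42.00447845 44.5498856 ] [-51.43952886 615.87605685]
0.8 [  -8.13294178 -155.3113239 ] [-2878.37864495  3725.31169831]
[ 37.44480081 217.36424507] [ 14.44077643 145.72186929] [102.35463858 142.25645832] [170.85687414 532.4523366 ] [174.15120073 398.50709628]
```

View pics/s2.png

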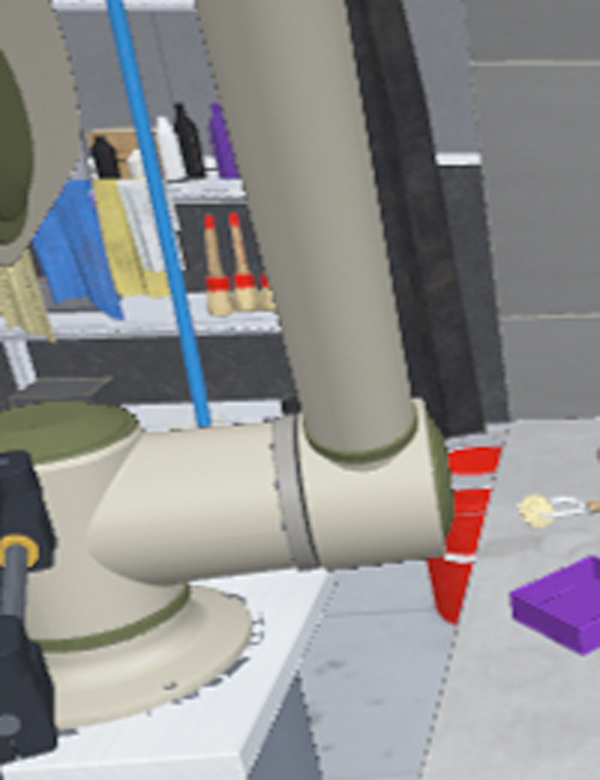

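View pics/t2.png

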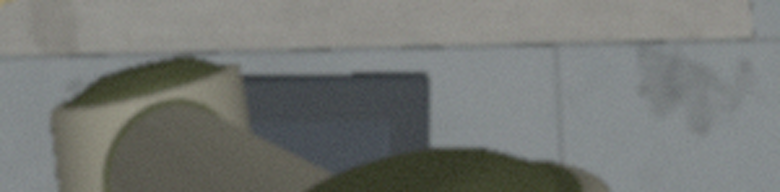

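Call:
apply_moves(
  moves=[
    [30,[-40,-9,0],0],
    [30,[-40,-9,0],0],
    [30,[-40,-9,0],0],
    [30,[-40,-9,0],0],
  ],
)

```text
time: 0.5
tcp_pos: [0.1829, -0.3432, 0.2353]
orientation: [0.832, -0.554, -0.002, -0.002]
force: [0.1, 0.3, -0.0]
opening: 0.0582
```

```bash
cat > st.py <<'E'
from bench import arm
import numpy as np
from scipy.spatial.transform import Rotation as R
s=arm.sense()
M=R.from_quat(s["orientation"]).as_matrix()
print("t",round(s["time"],2),"q",np.round(s["joint_positions"],3),"p",np.round(np.array(s["tcp_pos"])*1000,1),"F",np.round(s["force"],1))
print("tool x",np.round(M[:,0],3),"y",np.round(M[:,1],3),"z",np.round(M[:,2],3))
E
python3 st.py
```

```text
t 0.5 q [-1.388  0.099  1.698 -0.     1.35  -0.213] p [ 182.9 -343.2  235.3] F [ 0.1  0.3 -0. ]
tool x [ 0.385 -0.923 -0.005] y [-0.923 -0.385 -0.001] z [-0.001  0.005 -1.   ]
```

Call:
apply_moves(
  moves=[
    [30,[12,-40,-3],0],
    [30,[12,-40,-3],0],
    [30,[12,-40,-3],0],
    [30,[12,-40,-3],0],
    [30,[12,-40,-3],0],
    [30,[12,-27,0],0],
    [30,[0,0,0],8.5],
    [30,[0,0,0],8.5],
  ],
)

```text
time: 1.3
tcp_pos: [0.4274, -0.3136, 0.2479]
orientation: [0.738, -0.675, -0.006, -0.003]
force: [0.3, 0.3, -0.2]
opening: 0.0301
```

```bash
python3 st.py
```

```text
t 1.3 q [-0.859  0.344  1.328  0.004  1.482  0.624] p [ 427.4 -313.6  247.9] F [ 0.3  0.3 -0.2]
tool x [ 0.088 -0.996 -0.012] y [-0.996 -0.088  0.004] z [-0.005  0.012 -1.   ]
```

Call:
apply_moves(
  moves=[
    [30,[0,0,0],8.5],
    [30,[0,0,0],8.5],
    [30,[0,0,0],8.5],
    [30,[0,0,0],8.5],
    [30,[0,0,0],8.5],
    [30,[0,0,0],8.5],
    [30,[0,0,0],8.5],
    [30,[0,0,0],8.5],
  ],
)

```text
time: 2.1
tcp_pos: [0.4272, -0.3121, 0.2445]
orientation: [-0.227, 0.974, 0.01, -0.003]
force: [-0.4, 1.0, -0.5]
opening: 0.0301
```

Call:
apply_moves(
  moves=[
    [30,[0,0,0],8.5],
    [30,[0,0,0],8.5],
    [30,[0,0,0],8.5],
    [30,[0,0,0],8.5],
    [30,[0,0,0],8.5],
    [30,[0,0,0],8.5],
    [30,[0,0,0],8.5],
  ],
)

```text
time: 2.8
tcp_pos: [0.4264, -0.3113, 0.242]
orientation: [0.292, 0.956, 0.009, -0.01]
force: [0.5, -0.4, 0.6]
opening: 0.0298
```

```bash
python3 st.py
```

```text
t 2.8 q [-0.857  0.35   1.336  0.004  1.481  2.877] p [ 426.4 -311.3  242. ] F [ 0.5 -0.4  0.6]
tool x [-0.829  0.558  0.024] y [0.559 0.829 0.011] z [-0.014  0.022 -1.   ]
```

Joint 6 is at its limit; see what the arm does with further turning.

Call:
apply_moves(
  moves=[
    [30,[0,0,0],8.5],
    [30,[0,0,0],8.5],
  ],
)

```text
time: 3.0
tcp_pos: [0.3658, -0.3493, 0.2368]
orientation: [0.38, 0.925, 0.033, 0.008]
force: [0.3, -0.6, -0.8]
opening: 0.0297
```

```bash
python3 st.py
```

```text
t 3.0 q [-1.029  0.309  1.415  0.063  1.444  2.883] p [ 365.8 -349.3  236.8] F [ 0.3 -0.6 -0.8]
tool x [-0.712  0.702  0.01 ] y [0.701 0.71  0.067] z [ 0.04   0.055 -0.998]
```

Call:
apply_moves(
  moves=[
    [30,[-10,40,0],8.5],
    [30,[-10,40,0],8.5],
    [30,[-10,40,0],8.5],
    [30,[-10,40,0],8.5],
  ],
)

```text
time: 3.4
tcp_pos: [0.3006, -0.354, 0.2034]
orientation: [0.517, 0.845, 0.113, 0.075]
force: [0.5, -0.0, -0.3]
opening: 0.03
```

```bash
python3 st.py
```

```text
t 3.4 q [-1.275  0.252  1.632  0.28   1.307  2.883] p [ 300.6 -354.   203.4] F [ 0.5 -0.  -0.3]
tool x [-0.455  0.89  -0.01 ] y [0.856 0.441 0.27 ] z [ 0.245  0.114 -0.963]
```

Call:
apply_moves(
  moves=[
    [30,[0,46,0],-8.5],
    [30,[0,46,0],-8.5],
    [30,[0,46,0],-8.5],
    [30,[0,46,0],-8.5],
    [30,[0,46,0],0],
  ],
)

```text
time: 3.9
tcp_pos: [0.4529, -0.2048, 0.2587]
orientation: [0.25, 0.959, 0.088, 0.105]
force: [-0.1, -0.8, -0.2]
opening: 0.0299
```

```bash
python3 st.py
```

```text
t 3.9 q [-0.798  0.207  1.52   0.266  1.332  2.8  ] p [ 452.9 -204.8  258.7] F [-0.1 -0.8 -0.2]
tool x [-0.853  0.497 -0.157] y [0.46 0.86 0.22] z [ 0.244  0.116 -0.963]
```

Call:
apply_moves(
  moves=[
    [30,[-10,48,0],8.5],
    [30,[-10,48,0],8.5],
    [30,[-10,48,0],8.5],
    [30,[-10,48,0],8.5],
  ],
)

```text
time: 4.3
tcp_pos: [0.4332, -0.1848, 0.2222]
orientation: [0.405, 0.88, 0.196, 0.149]
force: [0.7, -0.9, -0.1]
opening: 0.0298
```

```bash
python3 st.py
```

```text
t 4.3 q [-0.927  0.178  1.742  0.533  1.192  2.883] p [ 433.2 -184.8  222.2] F [ 0.7 -0.9 -0.1]
tool x [-0.627  0.772 -0.104] y [0.655 0.595 0.466] z [ 0.422  0.224 -0.878]
```

Call:
apply_moves(
  moves=[
    [30,[5,46,8],-8.5],
    [30,[5,46,8],-8.5],
    [30,[-5,48,0],8.5],
    [30,[-5,48,0],8.5],
    [30,[-5,48,0],8.5],
  ],
)

```text
time: 4.8
tcp_pos: [0.4847, -0.0917, 0.2156]
orientation: [0.403, 0.853, 0.268, 0.194]
force: [0.3, 0.6, 0.0]
opening: 0.0303
```

```bash
python3 st.py
```

```text
t 4.8 q [-0.757  0.184  1.844  0.768  1.029  2.883] p [484.7 -91.7 215.6] F [0.3 0.6 0. ]
tool x [-0.6    0.791 -0.115] y [0.583 0.532 0.614] z [ 0.547  0.302 -0.781]
```

```bash
cat > fk.py <<'E'
import numpy as np
from scipy.spatial.transform import Rotation as R
from scipy.optimize import least_squares
D=[([-1.3893,.3812,1.2983,0,1.4636,-.2153],[212.5,-507,238.2],[0,0,-1]),
([-1.388,.099,1.698,0,1.35,-.213],[182.9,-343.2,235.3],[-.001,.005,-1]),
([-.859,.344,1.328,.004,1.482,.624],[427.4,-313.6,247.9],[-.005,.012,-1]),
([-.857,.35,1.336,.004,1.481,2.877],[426.4,-311.3,242],[-.014,.022,-1]),
([-1.029,.309,1.415,.063,1.444,2.883],[365.8,-349.3,236.8],[.04,.055,-.998]),
([-1.275,.252,1.632,.28,1.307,2.883],[300.6,-354,203.4],[.245,.114,-.963]),
([-.798,.207,1.52,.266,1.332,2.8],[452.9,-204.8,258.7],[.244,.116,-.963]),
([-.927,.178,1.742,.533,1.192,2.883],[433.2,-184.8,222.2],[.422,.224,-.878]),
([-.757,.184,1.844,.768,1.029,2.883],[484.7,-91.7,215.6],[.547,.302,-.781])]
def Z(a):return R.from_euler('z',a).as_matrix()
def Y(a):return R.from_euler('y',a).as_matrix()
def fk(q,P,s=1):
    a,h,L2,L3,Lt,d1,d2,e3,e4=P
    A=Z(q[0]);p=A@[a,d1,h]
    B=A@Y(q[1]);p=p+B@[0,0,L2]
    C=B@Y(q[2]);p=p+C@[e3,0,L3]
    E=C@Z(s*q[3]); F=E@Y(q[4]);p=p+E@[e4,d2,0]+F@[0,0,Lt]
    return p,F,F@Z(s*-q[5]) 
P0=[0,.15,.58,.32,.42,.117,0,0,0]
def fit(s):
    f=lambda P:np.concatenate([(fk(q,P,s)[0]-np.array(p)/1000)*100 for q,p,_ in D]+[np.array(P)*.01])
    return least_squares(f,P0)
if __name__=="__main__":
  for s in(1,-1):
    r=fit(s);print(s,np.round(r.x,4),r.cost)
    for q,p,z in D:
        a=fk(q,r.x,s);print(np.round(a[0]*1000-p,1),np.round(a[1][:,2],3),z)
E
python3 fk.py
```

```text
1 [-6.000e-04  1.319e-01  5.361e-01  3.518e-01  2.500e-01  1.171e-01
  5.000e-04  1.038e-01 -1.000e-04] 0.0012651247459311214
[ 0.1  0.1 -0. ] [-0.     0.001 -1.   ] [0, 0, -1]
[0.1 0.1 0. ] [-0.001  0.005 -1.   ] [-0.001, 0.005, -1]
[-0.1 -0.2 -0.1] [-0.005  0.012 -1.   ] [-0.005, 0.012, -1]
[0.  0.1 0. ] [-0.014  0.022 -1.   ] [-0.014, 0.022, -1]
[-0.1  0.1  0.1] [ 0.04   0.055 -0.998] [0.04, 0.055, -0.998]
[-0.1 -0.2 -0.1] [ 0.244  0.114 -0.963] [0.245, 0.114, -0.963]
[ 0.2 -0.  -0. ] [ 0.244  0.115 -0.963] [0.244, 0.116, -0.963]
[ 0.  -0.1  0. ] [ 0.422  0.224 -0.878] [0.422, 0.224, -0.878]
[-0.1  0.1  0. ] [ 0.547  0.302 -0.781] [0.547, 0.302, -0.781]
-1 [ 0.0648  0.0767  0.5203  0.2884  0.1996  0.2353 -0.1117  0.4492 -0.3511] 10.181891035777122
[ 5.5  4.  -7. ] [-0.     0.001 -1.   ] [0, 0, -1]
[ 6.7 -2.2 -0.8] [-0.001  0.005 -1.   ] [-0.001, 0.005, -1]
[ 2.9  4.9 -7.3] [-0.011  0.007 -1.   ] [-0.005, 0.012, -1]
[ 3.6  4.6 -6.3] [-0.02   0.017 -1.   ] [-0.014, 0.022, -1]
[ 0.6 -0.7  1.7] [-0.067 -0.01  -0.998] [0.04, 0.055, -0.998]
[ -9.1 -13.4  19.1] [-0.266 -0.042 -0.963] [0.245, 0.114, -0.963]
[-9.8 -7.7 10. ] [-0.122 -0.241 -0.963] [0.244, 0.116, -0.963]
[ -7.5 -10.5   7.9] [-0.333 -0.342 -0.878] [0.422, 0.224, -0.878]
[  1.5  17.7 -17.3] [-0.27  -0.564 -0.781] [0.547, 0.302, -0.781]
```

Run:
```python
from bench import arm
from h import *
for n in("side","top"):
    i=arm.get_image(n); np.savez(f"{n}1.npz",**i)
    c=i["color"][:,:,::-1]
    cv2.imwrite(f"pics/{n}1.png",cv2.resize(c[60:320,60:400] if n=="side" else c[80:384,120:400],None,fx=2.2 if n=="side" else 1.95,fy=2.2 if n=="side" else 1.95,interpolation=cv2.INTER_CUBIC))
```

```text
(no output)
```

View pics/side1.png

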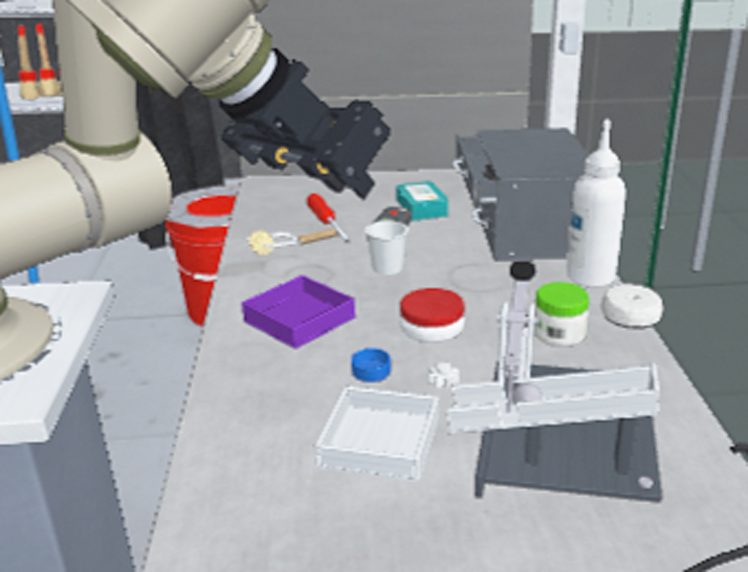

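View pics/top1.png

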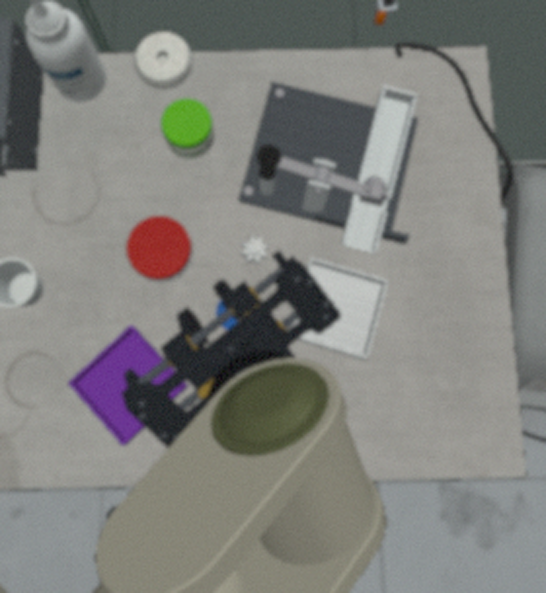

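Run:
```python
from h import *
t=load("top0.npz");s=load("side0.npz")
for n,a,b in[("post-x",(238,237),(427,125)),("post+x",(250,200),(482,122)),("gate end",(345,250),(437,245)),("pad",(143,185),(462,55)),]:
    p,e=tri(t,T(*a),s,S(*b));print(n,np.round(p*1000,1),round(e*1000,1))
crop(s,265,165,325,260,7,"pics/s3.png"); crop(t,240,140,330,200,8,"pics/t3.png")
ex=np.array([.962,-.272]);ey=np.array([.272,.962])
# pad & gate circle by plane
for n,u,z in[("pad",(143,185),.146),("gateknob",(345,250),.12)]:
    p=plane(t,*T(*u),z)[:2]*1000;print(n,p,p@ex,p@ey)
```

```text
post-x [ 623.1 -210.5  136.1] 0.6
post+x [ 646.  -218.1  139.8] 3.2
gate end [ 618.2 -275.5  111.8] 5.5
pad [ 652.1 -156.2  144.5] 1.9
pad [ 652.65081973 -156.28950348] 670.3608335278433 27.170520617832285
gateknob [ 618.81335439 -274.4037095 ] 669.9362559066137 -95.65913614629673
```

View pics/s3.png

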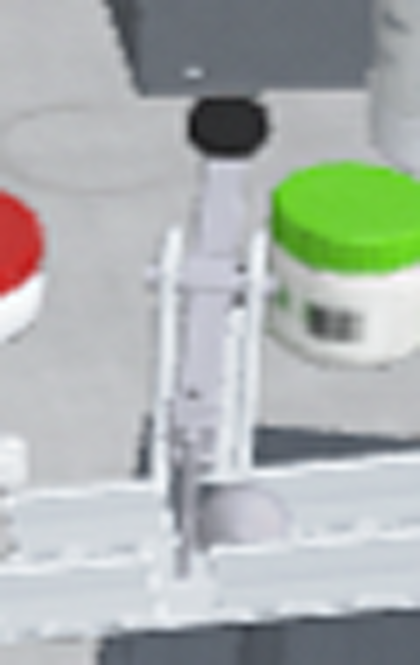

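View pics/t3.png

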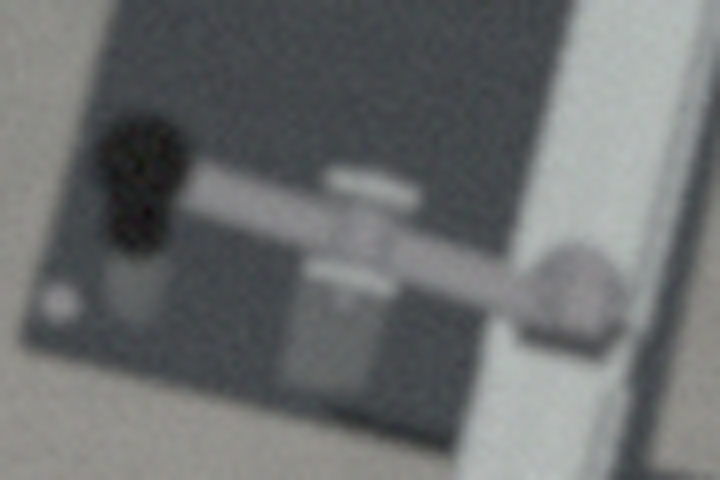

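```bash
cat >> fk.py <<'E'
P=fit(1).x
LO=np.array([-3.11,-.89,.22,-1.42,.17,-2.88]);HI=np.array([3.11,2.33,2.48,4.56,2.85,2.88])
QN=np.array([-.757,.184,1.844,.768,1.029,2.883])
def ik(p,M,q0):
    f=lambda q:np.concatenate([(fk(q,P)[0]-p)*10,(fk(q,P)[2]-M).ravel()])
    r=least_squares(f,np.clip(q0,LO+1e-3,HI-1e-3),bounds=(LO,HI));return r.x,np.abs(r.fun).max()
E
python3 - <<'E'
from fk import *
print(np.round(fk(QN,P)[2],3))
z=np.array([.547,.302,-.781]);z/=np.linalg.norm(z)
x=-np.array([.253,.829,.498]);x-=z*(x@z);x/=np.linalg.norm(x)
M=np.c_[x,np.cross(z,x),z];print(np.round(M,3))
q=QN.copy();q[5]=.8
for p in([.425,-.216,.12],[.425,-.216,.02],[.50,-.24,.02]):
    q,e=ik(np.array(p),M,q);print(p,np.round(q,3),round(e,4))
E
```

```text
[[ 0.234 -0.803  0.547]
 [-0.951 -0.072  0.302]
 [-0.203 -0.591 -0.781]]
[[-0.253 -0.798  0.547]
 [-0.829  0.47   0.302]
 [-0.498 -0.377 -0.781]]
[0.425, -0.216, 0.12] [-1.081  0.387  1.921  0.819  1.026  2.744] 0.0
[0.425, -0.216, 0.02] [-1.052  0.595  1.965  0.892  0.846  2.88 ] 0.0662
[0.5, -0.24, 0.02] [-0.962  0.661  1.809  0.96   0.861  2.835] 0.0
```

```bash
sed -i 's/F@Z(s\*-q\[5\])/F@Z(q[5]+np.pi)/' fk.py
cat > k.py <<'E'
from fk import *
E
python3 - <<'E'
from fk import *
print(np.round(fk(QN,P)[2],3))
z=np.array([.547,.302,-.781]);z/=np.linalg.norm(z)
x=-np.array([.253,.829,.498]);x-=z*(x@z);x/=np.linalg.norm(x)
M=np.c_[x,np.cross(z,x),z];print(np.round(M,3))
q=QN.copy();q[5]=.8
for p in([.425,-.216,.12],[.425,-.216,.02],[.50,-.24,.02]):
    q,e=ik(np.array(p),M,q);print(p,np.round(q,3),round(e,4))
# required final press config: loop leans
M0=fk(QN,P)[2];print("turn deg to M:",np.degrees(np.arctan2(M0[:,1]@x,M0[:,0]@x)))
E
```

```text
[[-0.601  0.583  0.547]
 [ 0.791  0.532  0.302]
 [-0.116  0.614 -0.781]]
[[-0.253 -0.798  0.547]
 [-0.829  0.47   0.302]
 [-0.498 -0.377 -0.781]]
[0.425, -0.216, 0.12] [-1.081  0.387  1.921  0.819  1.026  0.398] 0.0
[0.425, -0.216, 0.02] [-1.081  0.609  2.008  1.002  0.835  0.093] 0.0
[0.5, -0.24, 0.02] [-0.962  0.661  1.809  0.96   0.861  0.307] 0.0
turn deg to M: -116.51171504862772
```

Call:
apply_moves(
  moves=[
    [0,[0,0,0],-8.4],
    [0,[0,0,0],-8.4],
    [0,[0,0,0],-8.4],
    [0,[0,0,0],-8.4],
    [0,[0,0,0],-8.4],
    [0,[0,0,0],-8.4],
    [0,[0,0,0],-8.4],
    [0,[0,0,0],-8.4],
  ],
)

```text
time: 5.7
tcp_pos: [0.4852, -0.0959, 0.2184]
orientation: [-0.152, 0.934, 0.109, 0.305]
force: [-0.3, 0.2, 0.5]
opening: 0.0002
```

Call:
apply_moves(
  moves=[
    [0,[0,0,0],-8.4],
    [0,[0,0,0],-8.4],
    [0,[0,0,0],-8.4],
    [0,[0,0,0],-8.4],
    [0,[0,0,0],-8.4],
    [0,[0,0,0],-8.4],
  ],
)

```text
time: 6.3
tcp_pos: [0.4869, -0.0996, 0.2227]
orientation: [-0.543, 0.776, -0.037, 0.317]
force: [1.3, -0.6, 0.2]
opening: 0.0005
```

```bash
cat >> st.py <<'E'
import sys
if len(sys.argv)>3:
    d=np.array([float(a) for a in sys.argv[1:4]])-np.array(s["tcp_pos"])*1000
    print("shift world",np.round(d,1),"tool",np.round(M.T@d,1))
E
python3 st.py 425 -216 120
```

```text
t 6.3 q [-0.755  0.181  1.809  0.724  1.05   0.825] p [486.9 -99.6 222.7] F [ 1.3 -0.6  0.2]
tool x [-0.208 -0.867 -0.453] y [-0.821  0.407 -0.402] z [ 0.532  0.288 -0.796]
shift world [ -61.9 -116.4 -102.7] tool [160.3  44.7  15.3]
```

Call:
apply_moves(
  moves=[
    [0,[40,11,4],-2],
    [0,[40,11,4],0],
    [0,[40,11,4],0],
    [0,[40,11,4],0],
  ],
)

```text
time: 6.7
tcp_pos: [0.4318, -0.224, 0.1249]
orientation: [-0.569, 0.758, -0.049, 0.314]
force: [0.8, -0.6, 0.8]
opening: 0.0004
```

```bash
python3 st.py 423 -216 21
```

```text
t 6.7 q [-1.062  0.381  1.886  0.784  1.022  0.317] p [ 431.8 -224.   124.9] F [ 0.8 -0.6  0.8]
tool x [-0.155 -0.894 -0.42 ] y [-0.832  0.347 -0.432] z [ 0.532  0.282 -0.798]
shift world [  -8.8    8.  -103.9] tool [37.8 55.  80.5]
```

Call:
apply_moves(
  moves=[
    [0,[9,14,20],2],
    [0,[9,14,20],2],
    [0,[10,13,20],1],
    [0,[8,12,17],1],
  ],
)

```text
time: 7.1
tcp_pos: [0.4222, -0.2232, 0.0231]
orientation: [-0.532, 0.786, -0.038, 0.313]
force: [0.8, -0.1, 0.6]
opening: 0.0004
```

```bash
python3 st.py 425 -216 21
python3 - <<'E'
from bench import arm
from h import *
for n,b in(("side",(180,200,300,290)),("top",(230,170,350,270))):
    i=arm.get_image(n); np.savez(f"{n}2.npz",**i); crop(i,*b,6,f"pics/{n}2.png")
E
```

```text
t 7.1 q [-1.08   0.589  2.004  0.97   0.811  0.088] p [ 422.2 -223.2   23.1] F [ 0.8 -0.1  0.6]
tool x [-0.238 -0.86  -0.451] y [-0.813  0.431 -0.392] z [ 0.532  0.273 -0.801]
shift world [ 2.8  7.2 -2.1] tool [-5.9  1.7  5.2]
```

View pics/side2.png

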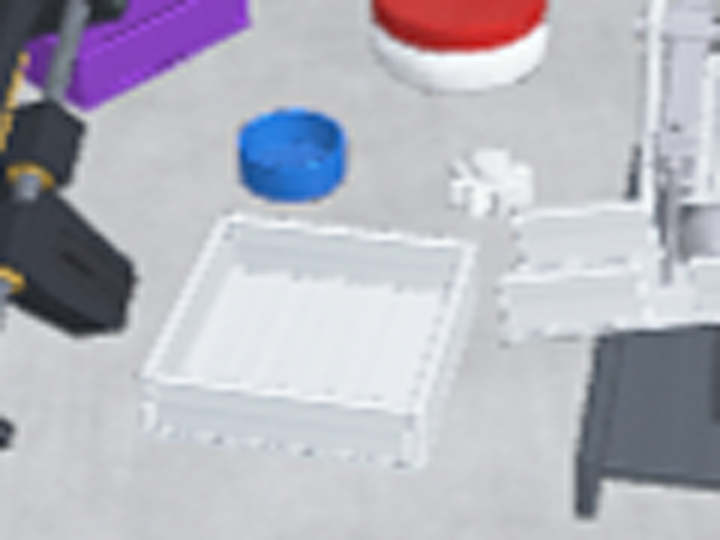

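View pics/top2.png

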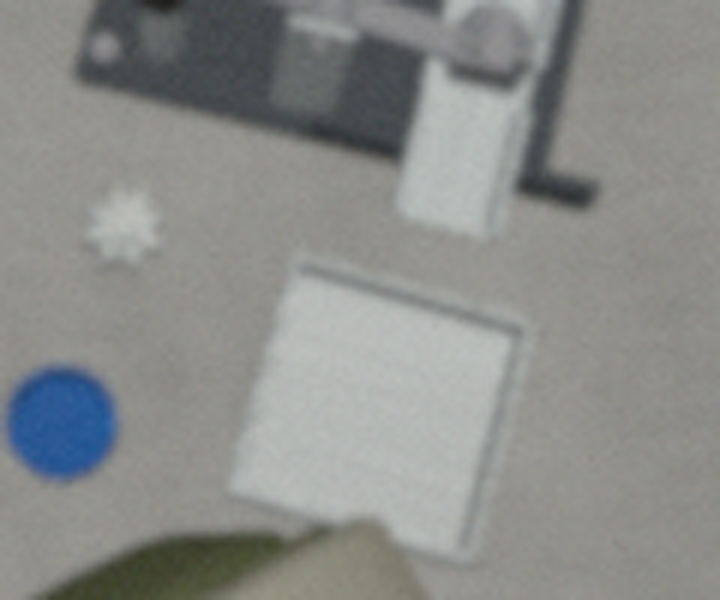

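Call:
apply_moves(
  moves=[
    [0,[-3,2,4],0],
    [0,[0,-9,4.4],0],
    [0,[0,-7,3.5],0],
    [0,[0,-7,3.5],0],
    [0,[0,-7,3.5],0],
    [0,[0,-7,3.5],0],
  ],
)

```text
time: 7.8
tcp_pos: [0.4676, -0.2305, 0.0234]
orientation: [-0.535, 0.784, -0.039, 0.313]
force: [-2.2, -0.4, -2.0]
opening: 0.0005
```

```bash
python3 st.py 498 -239 21
python3 - <<'E'
from bench import arm
from h import *
for n,b in(("side",(180,200,300,290)),("top",(230,170,350,270))):
    i=arm.get_image(n); np.savez(f"{n}3.npz",**i); crop(i,*b,6,f"pics/{n}3.png")
E
```

```text
t 7.8 q [-0.994  0.617  1.898  0.954  0.817  0.207] p [ 467.6 -230.5   23.4] F [-2.2 -0.4 -2. ]
tool x [-0.232 -0.863 -0.449] y [-0.815  0.425 -0.395] z [ 0.532  0.274 -0.802]
shift world [30.4 -8.5 -2.4] tool [  1.3 -27.4  15.8]
```

View pics/side3.png

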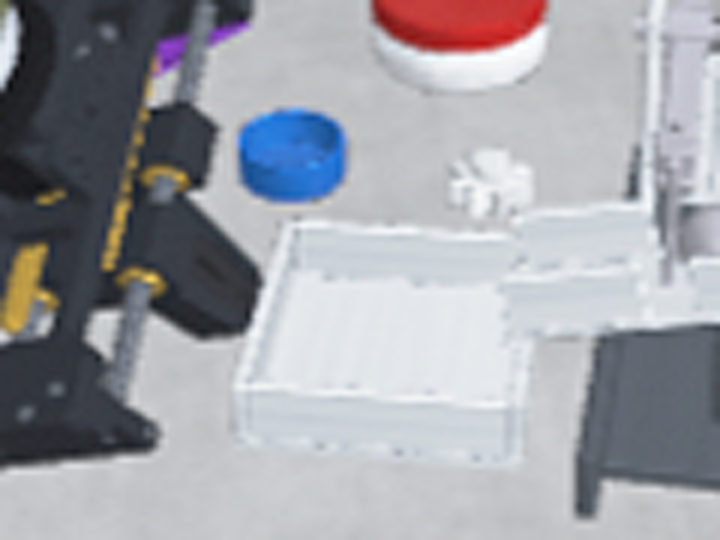

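View pics/top3.png

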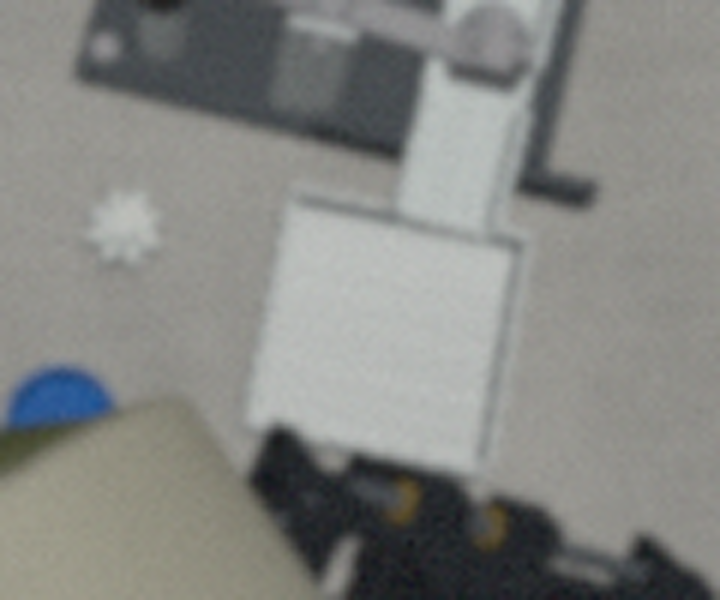

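```bash
python3 - <<'E'
from h import *
t=load("top3.npz");ex=np.array([.962,-.272]);ey=np.array([.272,.962])
for u in((293,188),(525,237),(247,430),(478,470)):
    p=plane(t,230+u[0]/6-.4,170+u[1]/6-.4,.028)[:2]*1000;print(np.round(p,1),round(p@ex,1),round(p@ey,1))
E
python3 st.py
```

```text
[ 583.6 -205.6] 617.3 -39.1
[ 561.7 -298. ] 621.4 -133.9
[ 486.9 -184.3] 518.5 -44.9
[ 469.4 -274.4] 526.2 -136.3
t 7.9 q [-0.994  0.617  1.897  0.955  0.817  0.206] p [ 468.  -230.8   23.4] F [ 0.5 -0.1 -0.6]
tool x [-0.232 -0.863 -0.448] y [-0.814  0.424 -0.396] z [ 0.532  0.273 -0.801]
```

Call:
apply_moves(
  moves=[
    [0,[-5,4,1],0],
    [0,[-5,1,3],0],
    [0,[0,-7,3.5],0],
    [0,[0,-7,3.5],0],
    [0,[0,-7,3.5],0],
  ],
)

```text
time: 8.4
tcp_pos: [0.4914, -0.2232, 0.0225]
orientation: [-0.535, 0.784, -0.038, 0.313]
force: [-6.8, 2.1, 2.0]
opening: 0.0006
```

```bash
python3 st.py
python3 - <<'E'
from bench import arm
from h import *
for n,b in(("side",(180,200,300,290)),("top",(230,170,350,270))):
    i=arm.get_image(n); np.savez(f"{n}4.npz",**i); crop(i,*b,6,f"pics/{n}4.png")
E
```

```text
t 8.4 q [-0.94   0.63   1.86   0.96   0.807  0.262] p [ 491.4 -223.2   22.5] F [-6.8  2.1  2. ]
tool x [-0.232 -0.862 -0.45 ] y [-0.815  0.425 -0.394] z [ 0.531  0.275 -0.801]
```

View pics/top4.png

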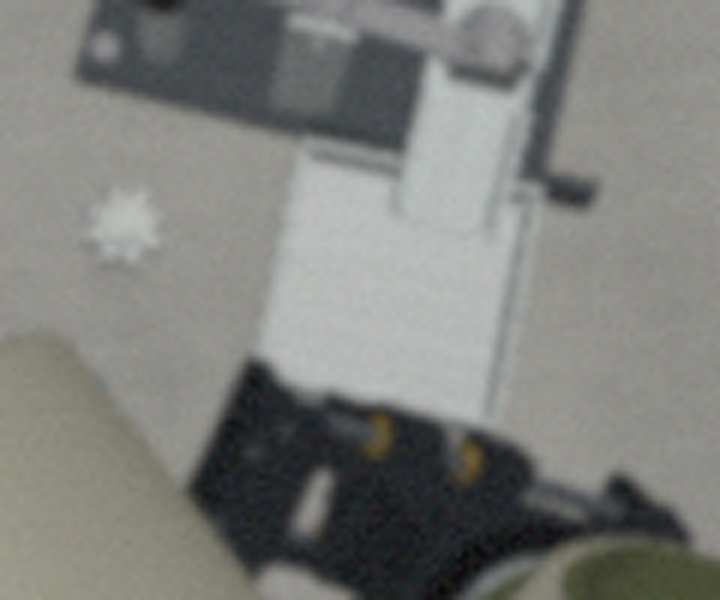

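Call:
apply_moves(
  moves=[
    [0,[0,-5,2.5],0],
    [0,[0,-5,2.5],0],
    [0,[0,-2,1],0],
  ],
)

```text
time: 8.8
tcp_pos: [0.496, -0.2183, 0.0213]
orientation: [-0.538, 0.783, -0.026, 0.311]
force: [-28.4, -4.7, 13.6]
opening: 0.0003
```

```bash
python3 st.py
python3 - <<'E'
from bench import arm
from h import *
for n,b in(("side",(180,200,300,290)),("top",(230,170,350,270))):
    i=arm.get_image(n); np.savez(f"{n}5.npz",**i); crop(i,*b,6,f"pics/{n}5.png")
E
```

```text
t 8.8 q [-0.925  0.636  1.841  0.931  0.823  0.302] p [ 496.  -218.3   21.3] F [-28.4  -4.7  13.6]
tool x [-0.227 -0.859 -0.459] y [-0.827  0.419 -0.375] z [ 0.515  0.294 -0.805]
```

View pics/top5.png

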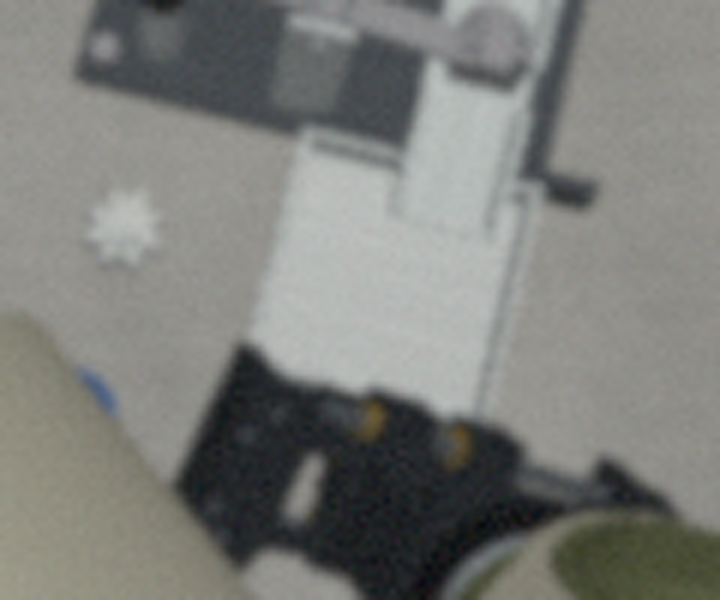

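View pics/side5.png

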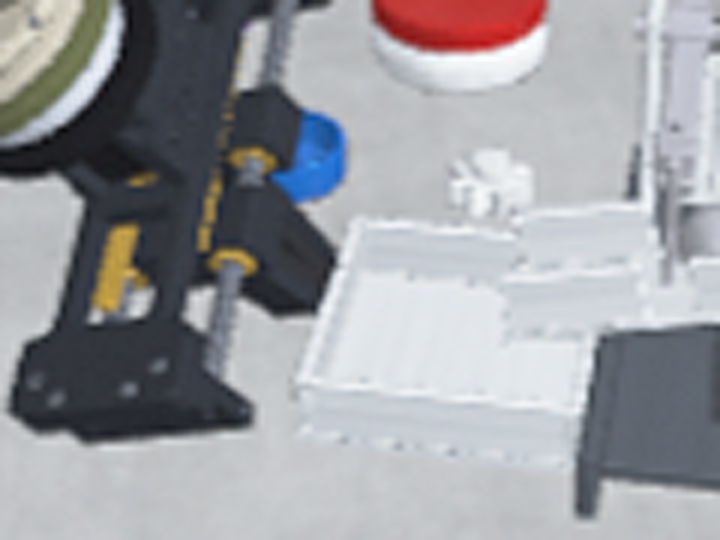

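```bash
python3 - <<'E'
from h import *
t=load("top5.npz");ex=np.array([.962,-.272]);ey=np.array([.272,.962])
for u in((303,130),(544,183)):
    p=plane(t,230+u[0]/6-.4,170+u[1]/6-.4,.028)[:2]*1000;print(np.round(p,1),round(p@ex,1),round(p@ey,1))
E
python3 st.py
```

```text
[ 607.5 -210.5] 641.6 -37.2
[ 583.6 -306.9] 644.9 -136.5
t 8.9 q [-0.925  0.636  1.841  0.932  0.823  0.301] p [ 496.1 -218.3   21.2] F [-34.4  -1.8  17.4]
tool x [-0.227 -0.859 -0.459] y [-0.827  0.419 -0.376] z [ 0.515  0.294 -0.805]
```

Call:
apply_moves(
  moves=[
    [0,[0,9,-4.4],0],
    [0,[0,9,-4.4],0],
    [0,[0,9,-20],0],
    [0,[0,0,-40],0],
    [0,[0,0,-45],0],
    [0,[0,0,-45],0],
    [0,[0,0,-45],0],
    [0,[-15,-15,0],0],
  ],
)

```text
time: 9.7
tcp_pos: [0.3798, -0.2647, 0.1925]
orientation: [-0.536, 0.784, -0.027, 0.31]
force: [-0.2, 0.1, 0.1]
opening: 0.0007
```

```bash
python3 st.py 470 -100 230
```

```text
t 9.7 q [-1.214  0.266  1.788  0.657  1.274  0.469] p [ 379.8 -264.7  192.5] F [-0.2  0.1  0.1]
tool x [-0.232 -0.858 -0.458] y [-0.825  0.423 -0.375] z [ 0.515  0.291 -0.806]
shift world [ 90.2 164.7  37.5] tool [-179.5  -18.8   64.1]
```

Call:
apply_moves(
  moves=[
    [88,[-45,-5,14],0],
    [88,[-45,-5,14],0],
    [88,[-45,-5,14],0],
    [88,[-45,-5,14],0],
    [88,[0,0,-8],8.5],
    [88,[0,0,-8],8.5],
    [88,[0,0,-8],8.5],
    [88,[0,0,0],8.5],
  ],
)

```text
time: 10.5
tcp_pos: [0.4598, -0.1033, 0.2638]
orientation: [-0.278, 0.908, 0.063, 0.308]
force: [0.5, 0.2, 0.0]
opening: 0.0621
```

Call:
apply_moves(
  moves=[
    [88,[0,0,0],8.5],
    [88,[0,0,0],8.5],
    [88,[0,0,0],8.5],
    [88,[0,0,0],8.5],
    [88,[0,0,0],8.5],
    [88,[0,0,0],8.5],
    [88,[0,0,0],8.5],
  ],
)

```text
time: 11.2
tcp_pos: [0.4609, -0.1034, 0.2653]
orientation: [0.215, 0.924, 0.209, 0.238]
force: [0.2, 0.2, -0.2]
opening: 0.0875
```

```bash
python3 st.py 470 -60 260
```

```text
t 11.2 q [-0.81   0.087  1.776  0.678  1.177  2.553] p [ 460.9 -103.4  265.3] F [ 0.2  0.2 -0.2]
tool x [-0.794  0.497 -0.349] y [0.298 0.82  0.489] z [ 0.529  0.284 -0.799]
shift world [ 9.1 43.4 -5.3] tool [16.2 35.7 21.4]
```

Call:
apply_moves(
  moves=[
    [88,[5,20,10],8.5],
    [88,[5,20,10],8.5],
    [88,[10,45,8],8.5],
    [88,[10,45,8],8.5],
  ],
)

```text
time: 11.6
tcp_pos: [0.4735, -0.0328, 0.2212]
orientation: [0.43, 0.82, 0.311, 0.214]
force: [0.3, 0.0, -0.4]
opening: 0.088
```

```bash
python3 st.py
```

```text
t 11.6 q [-0.699  0.12   1.97   0.924  0.948  2.883] p [473.5 -32.8 221.2] F [ 0.3  0.  -0.4]
tool x [-0.538  0.839 -0.083] y [0.572 0.436 0.695] z [ 0.619  0.326 -0.715]
```

Call:
apply_moves(
  moves=[
    [88,[20,35,0],8.5],
    [88,[20,35,0],8.5],
  ],
)

```text
time: 11.8
tcp_pos: [0.4681, 0.0108, 0.1929]
orientation: [0.523, 0.741, 0.37, 0.198]
force: [1.1, 0.6, -0.5]
opening: 0.088
```

```bash
python3 st.py
python3 - <<'E'
from bench import arm
from fk import *
s=arm.sense();q=np.array(s["joint_positions"]);p,_,M=fk(q,P)
# candidate: pad contact; vary u direction: current and rotated leans
def R2(lean,az,rollx):
    z=np.array([np.sin(lean)*np.cos(az),np.sin(lean)*np.sin(az),-np.cos(lean)])
    x=np.array([-np.sin(az),np.cos(az),0]) ; y=np.cross(z,x)
    return np.c_[x*np.cos(rollx)+y*np.sin(rollx),-x*np.sin(rollx)+y*np.cos(rollx),z]
for lean in(.75,.8,.85,.9,.95):
  for az in(.45,.55,.65,.75,.85):
    K=R2(lean,az,0)
    pp=np.array([.652,-.156,.118]);q2,e=ik(pp,K,q)
    print(lean,az,np.round(q2[:5],2),round(e,3))
E
```

```text
t 11.8 q [-0.638  0.156  2.121  1.194  0.821  2.883] p [468.1  10.8 192.9] F [ 1.1  0.6 -0.5]
tool x [-0.374  0.923  0.093] y [0.629 0.178 0.757] z [ 0.682  0.341 -0.647]
0.75 0.45 [-0.66  0.59  1.6   1.04  0.83] 0.05
0.75 0.55 [-0.67  0.61  1.54  0.97  0.93] 0.037
0.75 0.65 [-0.68  0.63  1.49  0.91  1.02] 0.02
0.75 0.75 [-0.68  0.65  1.42  0.85  1.12] 0.0
0.75 0.85 [-0.68  0.67  1.37  0.82  1.21] 0.0
0.8 0.45 [-0.67  0.6   1.6   1.06  0.85] 0.021
0.8 0.55 [-0.68  0.61  1.54  1.    0.95] 0.008
0.8 0.65 [-0.69  0.63  1.49  0.94  1.04] 0.0
0.8 0.75 [-0.69  0.65  1.44  0.91  1.13] 0.0
0.8 0.85 [-0.69  0.68  1.39  0.87  1.22] 0.0
0.85 0.45 [-0.68  0.6   1.6   1.1   0.86] 0.0
0.85 0.55 [-0.69  0.62  1.56  1.05  0.96] 0.0
0.85 0.65 [-0.7   0.64  1.51  1.01  1.05] 0.0
0.85 0.75 [-0.71  0.66  1.46  0.96  1.14] 0.0
0.85 0.85 [-0.71  0.69  1.4   0.92  1.23] 0.0
0.9 0.45 [-0.69  0.61  1.62  1.18  0.88] 0.0
0.9 0.55 [-0.7   0.63  1.58  1.12  0.97] 0.0
0.9 0.65 [-0.71  0.65  1.53  1.07  1.06] 0.0
0.9 0.75 [-0.72  0.67  1.47  1.02  1.16] 0.0
0.9 0.85 [-0.72  0.7   1.41  0.97  1.25] 0.0
0.95 0.45 [-0.7   0.62  1.64  1.26  0.9 ] 0.0
0.95 0.55 [-0.72  0.64  1.59  1.19  0.99] 0.0
0.95 0.65 [-0.73  0.66  1.54  1.13  1.08] 0.0
0.95 0.75 [-0.73  0.69  1.48  1.07  1.17] 0.0
0.95 0.85 [-0.73  0.71  1.42  1.02  1.26] 0.0
```

Run:
```python
from bench import arm
from h import *
s=arm.sense();print(np.round(s["effort"],2),np.round(s["qvel"],3))
i=arm.get_image("side");np.savez("side6.npz",**i);crop(i,0,40,320,280,2.4,"pics/side6.png")
s=arm.sense();print(np.round(s["effort"],2),np.round(s["qvel"],3),np.round(s["joint_positions"],3))
```

```text
[ -3.33 -25.61 -15.4   -0.8    1.54  -0.  ] [ 0.422  0.251  0.64   1.448 -0.637  0.   ]
[ -4.05 -25.28 -24.12   1.46   0.32  -0.08] [-0.031 -0.025 -0.113 -0.262  0.112 -0.001] [-0.635  0.158  2.129  1.201  0.819  2.883]
```

View pics/side6.png

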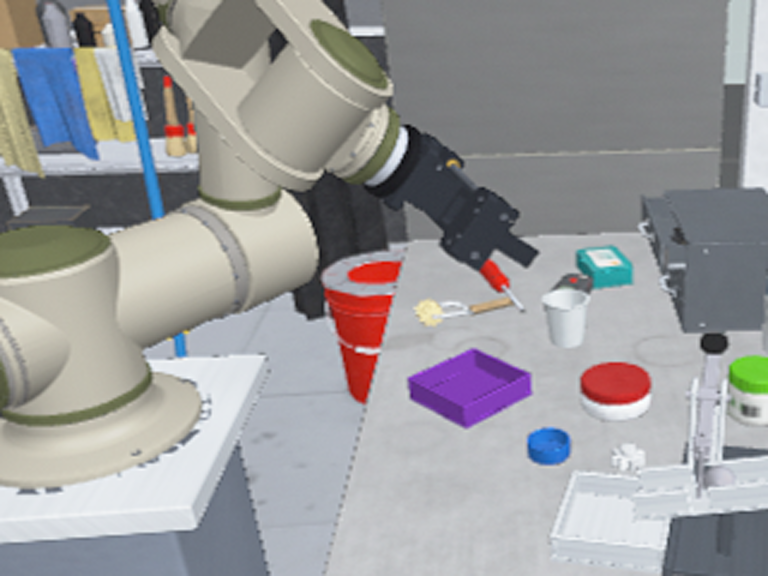

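Call:
apply_moves(
  moves=[
    [88,[0,0,0],8.5],
    [88,[0,0,-10],8.5],
    [88,[0,20,-10],8.5],
  ],
)

```text
time: 12.15
tcp_pos: [0.4472, 0.005, 0.1544]
orientation: [0.657, 0.605, 0.428, 0.135]
force: [-0.9, -1.2, -0.4]
opening: 0.0881
```

```bash
python3 st.py
```

```text
t 12.15 q [-0.731  0.253  2.277  1.454  0.839  2.883] p [447.2   5.  154.4] F [-0.9 -1.2 -0.4]
tool x [-0.1    0.911  0.4  ] y [ 0.681 -0.231  0.695] z [ 0.726  0.342 -0.597]
```

```bash
cat > plan.py <<'E'
from bench import arm
from fk import *
s=arm.sense();q=np.array(s["joint_positions"])
M0=R.from_quat(s["orientation"]).as_matrix();z=M0[:,2]
ep=np.array([z[1],-z[0],0]);ep/=np.linalg.norm(ep);v=np.cross(ep,z); v*=np.sign(v[2])
rho=np.radians(10)
x=-ep*np.cos(rho)-v*np.sin(rho);M=np.c_[x,np.cross(z,x),z]
turn=np.degrees(np.arctan2(M0[:,1]@x,M0[:,0]@x))
ylow=-9*np.sign(M[2,1]) 
off=M@np.array([-52,ylow,0])
box=[(a,b,c) for a in(-93,93) for b in(-37.5,37.5) for c in(-64,)]
if __name__=="__main__":
  print("turn",turn,"M",np.round(M,3),"contact off",np.round(off,1))
  for h in(200,165,145,116):
    tcp=np.array([652,-156,h])-off
    qq,e=ik(tcp/1000,M,np.r_[q[:5],q[5]-.6]);print(h,np.round(tcp,1),np.round(qq,3),round(e,4))
    q=qq
  tcp=np.array([652,-156,116])-off
  for b in box: print(b,np.round(tcp+M@np.array(b)))
  for b in((52,9,0),(52,-9,0),(-61,9,0),(-61,-9,0),(-44,9,0),(-44,-9,0)):print(b,np.round(tcp+M@np.array(b)))
E
python3 plan.py
```

```text
turn -39.92363826925977 M [[-0.513  0.458  0.726]
 [ 0.847  0.407  0.342]
 [-0.139  0.79  -0.597]] contact off [ 22.6 -47.7   0.1]
200 [ 629.4 -108.3  199.9] [-0.651  0.434  1.676  1.145  0.897  2.741] 0.0
165 [ 629.4 -108.3  164.9] [-0.651  0.488  1.714  1.217  0.861  2.629] 0.0
145 [ 629.4 -108.3  144.9] [-0.651  0.522  1.734  1.261  0.844  2.563] 0.0
116 [ 629.4 -108.3  115.9] [-0.651  0.573  1.758  1.327  0.823  2.465] 0.0
(-93, -37.5, -64) [ 614. -224.  137.]
(-93, 37.5, -64) [ 648. -194.  197.]
(93, -37.5, -64) [518. -67. 111.]
(93, 37.5, -64) [552. -36. 171.]
(52, 9, 0) [607. -61. 116.]
(52, -9, 0) [599. -68. 102.]
(-61, 9, 0) [ 665. -156.  131.]
(-61, -9, 0) [ 657. -164.  117.]
(-44, 9, 0) [ 656. -142.  129.]
(-44, -9, 0) [ 648. -149.  115.]
```

```bash
sed -i 's/radians(10)/radians(25)/; s/\[-52,ylow,0\]/[8,ylow,0]/; s/((52,9,0).*(-44,-9,0))/((17,9,0),(17,-9,0),(-17,9,0),(-17,-9,0))/' plan.py; python3 plan.py
python3 - <<'E'
from h import *
t=load("top0.npz")
print(plane(t,215,143,.056),plane(t,201,207,.034))
E
```

```text
turn -54.92363826925977 M [[-0.614  0.31   0.726]
 [ 0.713  0.613  0.342]
 [-0.339  0.727 -0.597]] contact off [-7.7  0.2 -9.3]
200 [ 659.7 -156.2  209.3] [-0.689  0.489  1.533  1.08   0.965  2.559] 0.0
165 [ 659.7 -156.2  174.3] [-0.688  0.537  1.572  1.136  0.926  2.463] 0.0
145 [ 659.7 -156.2  154.3] [-0.688  0.566  1.591  1.17   0.906  2.407] 0.0
116 [ 659.7 -156.2  125.3] [-0.688  0.611  1.616  1.222  0.881  2.325] 0.0
(-93, -37.5, -64) [ 659. -267.  168.]
(-93, 37.5, -64) [ 682. -221.  222.]
(93, -37.5, -64) [ 545. -135.  105.]
(93, 37.5, -64) [568. -89. 159.]
(17, 9, 0) [ 652. -139.  126.]
(17, -9, 0) [ 646. -150.  113.]
(-17, 9, 0) [ 673. -163.  138.]
(-17, -9, 0) [ 667. -174.  124.]
[ 0.72398427 -0.05491615  0.056     ] [ 0.57124205 -0.01977357  0.034     ]
```

Call:
apply_moves(
  moves=[
    [0,[0,0,-12],-7.9],
    [0,[0,0,-12],-7.9],
    [0,[0,0,-12],-7.9],
    [0,[0,0,-12],-7.9],
    [0,[0,0,-12],-7.9],
    [0,[0,0,-12],-7.9],
    [0,[0,0,-12],-7.9],
  ],
)

```text
time: 12.85
tcp_pos: [0.3856, -0.0285, 0.2061]
orientation: [0.284, 0.848, 0.309, 0.323]
force: [-0.6, -1.0, 0.9]
opening: 0.0342
```

```bash
python3 st.py 659 -161 215; python3 plan.py|head -3
```

```text
t 12.85 q [-1.033  0.019  2.284  1.112  1.094  2.07 ] p [385.6 -28.5 206.1] F [-0.6 -1.   0.9]
tool x [-0.63   0.681 -0.373] y [0.281 0.648 0.708] z [ 0.724  0.341 -0.6  ]
shift world [ 273.4 -132.5    8.9] tool [-265.8   -2.7  147.4]
turn 2.7838307300669607 M [[-0.615  0.311  0.724]
 [ 0.712  0.614  0.341]
 [-0.338  0.725 -0.6  ]] contact off [-7.7  0.2 -9.2]
```

Call:
apply_moves(
  moves=[
    [0,[-42,0,22],0.6],
    [0,[-42,0,22],0.6],
    [0,[-42,0,22],0.6],
    [0,[-42,0,22],0.6],
  ],
)

```text
time: 13.25
tcp_pos: [0.557, -0.121, 0.2187]
orientation: [0.301, 0.842, 0.311, 0.322]
force: [-0.4, -1.1, 0.5]
opening: 0.0024
```

```bash
python3 st.py 659 -161 200
```

```text
t 13.25 q [-0.777  0.314  1.812  1.124  0.974  2.39 ] p [ 557.  -121.   218.7] F [-0.4 -1.1  0.5]
tool x [-0.611  0.707 -0.356] y [0.307 0.626 0.717] z [ 0.729  0.329 -0.6  ]
shift world [102.  -40.  -18.7] tool [-83.9  -7.2  72.4]
```

Call:
apply_moves(
  moves=[
    [0,[-28,-2,24],0],
    [0,[-28,-2,24],0],
    [0,[-24,-3,22],0],
    [0,[0,0,0],0],
  ],
)

```text
time: 13.65
tcp_pos: [0.6641, -0.1646, 0.2013]
orientation: [0.297, 0.843, 0.308, 0.325]
force: [-0.3, -0.1, -0.6]
opening: 0.0002
```

```bash
python3 st.py 659 -161 180
python3 - <<'E'
from bench import arm
from h import *
s=arm.sense();print(np.round(s["effort"],2))
for n,b in(("side",(200,120,360,240)),("top",(200,110,340,230))):
    i=arm.get_image(n); np.savez(f"{n}7.npz",**i); crop(i,*b,5,f"pics/{n}7.png")
i=arm.get_image("side");crop(i,0,40,200,260,3,"pics/side7b.png")
E
```

```text
t 13.65 q [-0.692  0.505  1.53   1.088  0.945  2.518] p [ 664.1 -164.6  201.3] F [-0.3 -0.1 -0.6]
tool x [-0.612  0.702 -0.366] y [0.301 0.634 0.713] z [ 0.732  0.326 -0.599]
shift world [ -5.1   3.6 -21.3] tool [ 13.4 -14.5  10.2]
[  0.36 -45.47 -20.07   1.7    0.12   0.27]
```

View pics/side7.png

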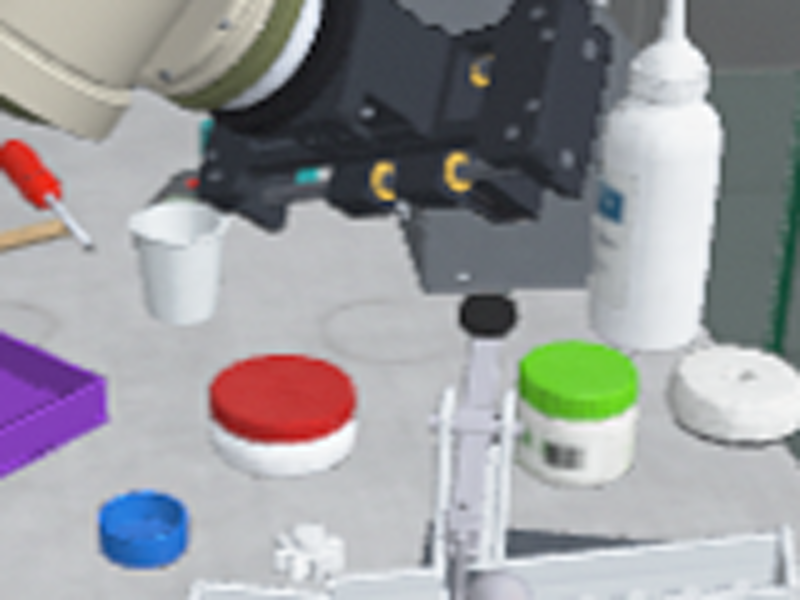

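View pics/top7.png

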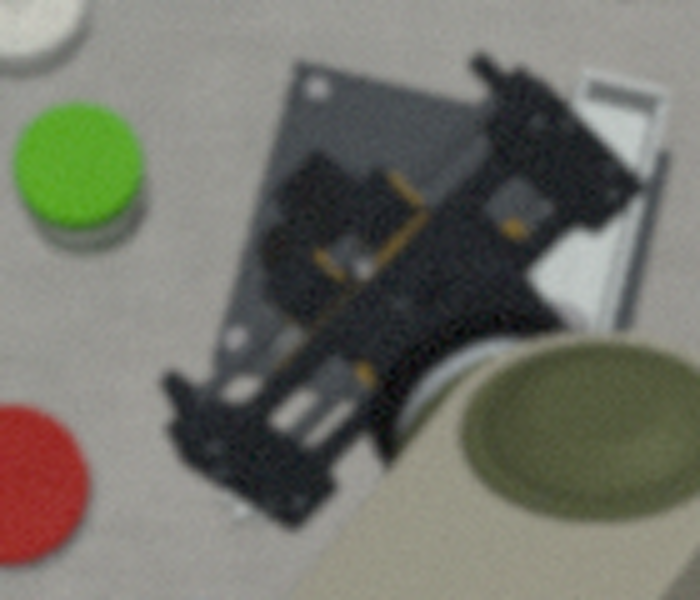

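View pics/side7b.png

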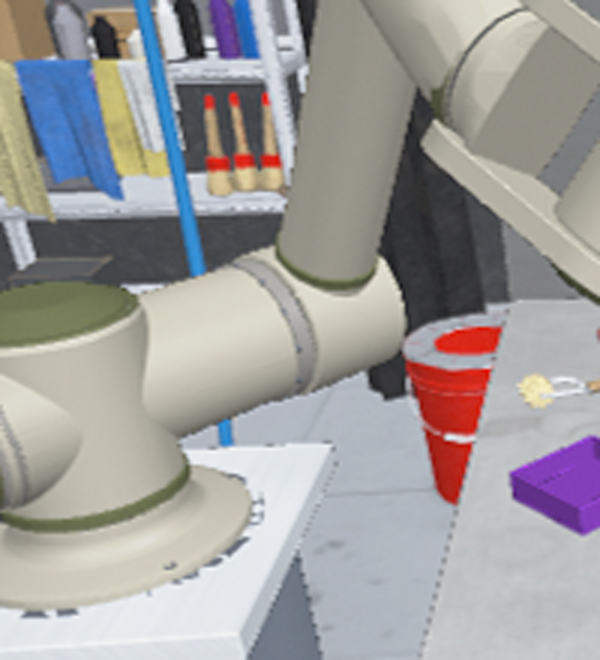

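Call:
apply_moves(
  moves=[
    [0,[14,-15,10],0],
    [0,[5,-10,8],0],
    [0,[0,0,0],0],
  ],
)

```text
time: 14.1
tcp_pos: [0.6529, -0.1592, 0.1682]
orientation: [0.297, 0.843, 0.307, 0.326]
force: [-0.0, 0.1, 0.6]
opening: 0.0006
```

```bash
python3 st.py 659 -161 150
python3 - <<'E'
from bench import arm
from h import *
s=arm.sense();print(np.round(s["effort"],2))
i=arm.get_image("side");np.savez("side8.npz",**i);
p=proj(i,s["tcp_pos"]);print((p-[200,120])*5); crop(i,200,120,360,240,5,"pics/side8.png")
E
```

```text
t 14.1 q [-0.698  0.534  1.602  1.156  0.904  2.4  ] p [ 652.9 -159.2  168.2] F [-0.   0.1  0.6]
tool x [-0.611  0.701 -0.367] y [0.3   0.635 0.712] z [ 0.732  0.325 -0.598]
shift world [  6.1  -1.8 -18.2] tool [  1.7 -12.3  14.8]
[  0.05 -45.25 -16.78   1.79   0.37  -0.42]
[494.18975387 264.00622661]
```

View pics/side8.png

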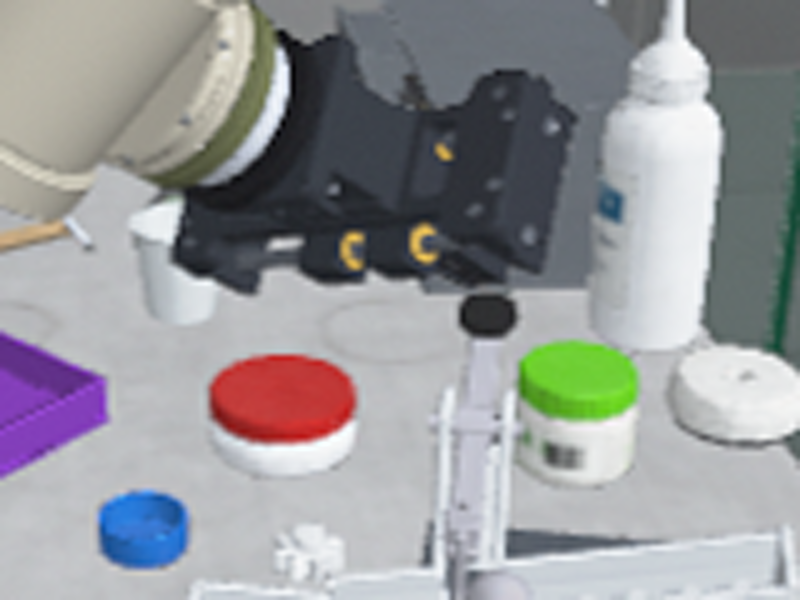

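Call:
apply_moves(
  moves=[
    [0,[2,-9,12],0],
    [0,[5,-10,9],0],
  ],
)

```text
time: 14.35
tcp_pos: [0.6591, -0.1599, 0.1452]
orientation: [0.295, 0.843, 0.307, 0.33]
force: [-0.6, 4.2, 6.6]
opening: -0.0
```

```bash
python3 st.py 658 -162 126
```

```text
t 14.35 q [-0.692  0.576  1.611  1.205  0.878  2.33 ] p [ 659.1 -159.9  145.2] F [-0.6  4.2  6.6]
tool x [-0.608  0.7   -0.375] y [0.295 0.637 0.712] z [ 0.737  0.323 -0.594]
shift world [ -1.1  -2.1 -19.2] tool [  6.4 -15.3   9.9]
```

Call:
apply_moves(
  moves=[
    [0,[5,-10,7],0],
    [0,[4,-7,6],0],
  ],
)

```text
time: 14.55
tcp_pos: [0.6593, -0.1596, 0.1264]
orientation: [0.293, 0.842, 0.308, 0.333]
force: [-1.9, -1.5, 6.7]
opening: 0.0006
```

```bash
python3 st.py 658 -162 124;  python3 - <<'E'
from bench import arm
from h import *
i=arm.get_image("side");np.savez("side9.npz",**i);crop(i,200,120,360,280,3.7,"pics/side9.png")
E
```

```text
t 14.55 q [-0.693  0.607  1.63   1.253  0.864  2.258] p [ 659.3 -159.6  126.4] F [-1.9 -1.5  6.7]
tool x [-0.607  0.698 -0.38 ] y [0.288 0.638 0.714] z [ 0.741  0.324 -0.588]
shift world [-1.3 -2.4 -2.4] tool [-0.  -3.6 -0.4]
```

View pics/side9.png

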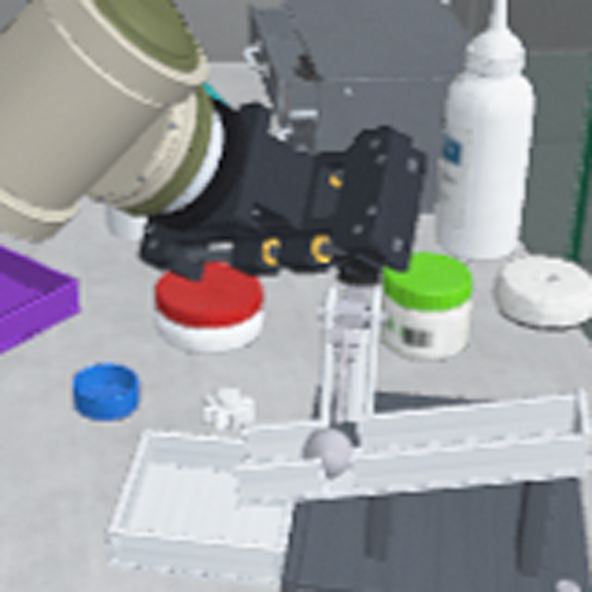

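Call:
apply_moves(
  moves=[
    [0,[2,-4,3],0],
    [0,[0,-2,1],0],
    [0,[0,-1,1],0],
    [0,[0,-1,1],0],
    [0,[0,-1,1],0],
    [0,[0,-1,1],0],
  ],
)

```text
time: 15.2
tcp_pos: [0.6621, -0.1601, 0.1312]
orientation: [0.286, 0.839, 0.313, 0.342]
force: [-4.3, 1.6, 5.8]
opening: 0.0009
```

```bash
python3 st.py;  python3 - <<'E'
from bench import arm
from h import *
i=arm.get_image("side");np.savez("side10.npz",**i);crop(i,200,120,360,280,3.7,"pics/side10.png")
E
```

```text
t 15.2 q [-0.695  0.607  1.628  1.277  0.875  2.231] p [ 662.1 -160.1  131.2] F [-4.3  1.6  5.8]
tool x [-0.602  0.694 -0.395] y [0.266 0.641 0.72 ] z [ 0.753  0.329 -0.57 ]
```

View pics/side10.png

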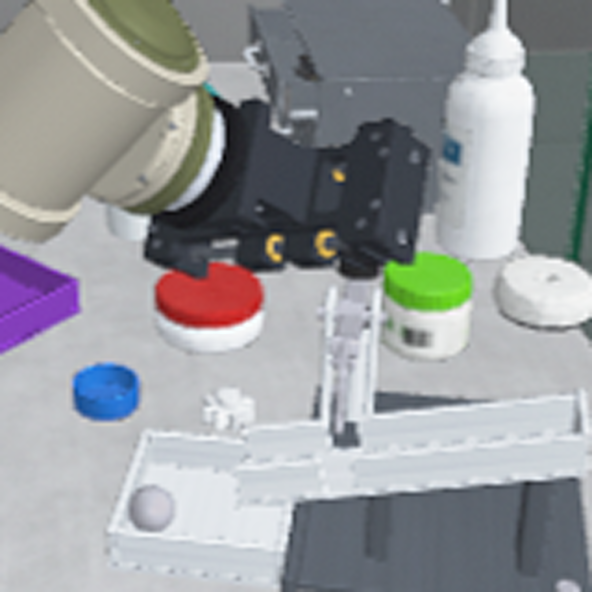

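Call:
apply_moves(
  moves=[
    [0,[-3,6,-5],0],
    [0,[-3,7,-6],0],
    [0,[-4,8,-6],0],
    [0,[-5,9,-8],0],
    [0,[-8,15,-12],0],
    [0,[-10,18,-15],0],
    [0,[-6,18,-25],0],
    [0,[0,0,-30],0],
  ],
)

```text
time: 16.05
tcp_pos: [0.6246, -0.1694, 0.2792]
orientation: [0.284, 0.839, 0.311, 0.344]
force: [0.2, -0.5, 0.1]
opening: 0.0002
```

```bash
python3 st.py;  python3 - <<'E'
from bench import arm
from h import *
for n,b in(("side",(180,140,360,290)),("top",(200,110,350,250))):
    i=arm.get_image(n); np.savez(f"{n}11.npz",**i); crop(i,*b,4,f"pics/{n}11.png")
E
```

```text
t 16.05 q [-0.758  0.362  1.537  1.047  1.059  2.573] p [ 624.6 -169.4  279.2] F [ 0.2 -0.5  0.1]
tool x [-0.602  0.691 -0.4  ] y [0.264 0.645 0.717] z [ 0.754  0.326 -0.57 ]
```

View pics/side11.png

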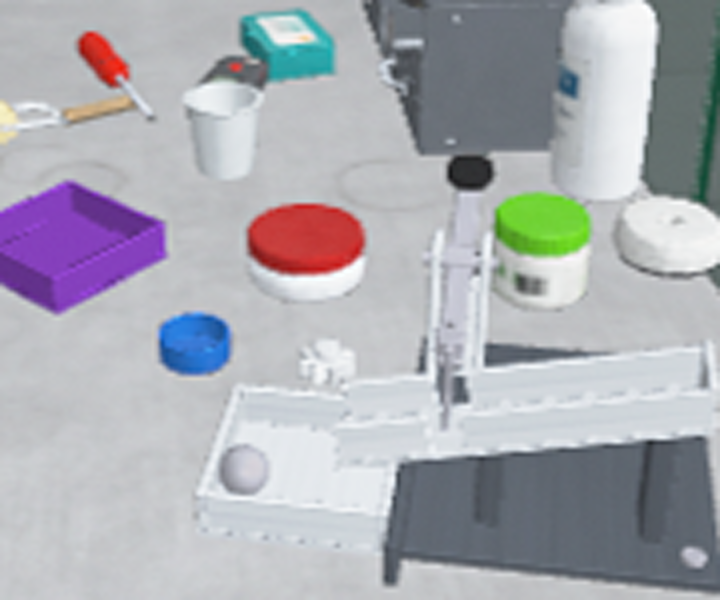

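View pics/top11.png

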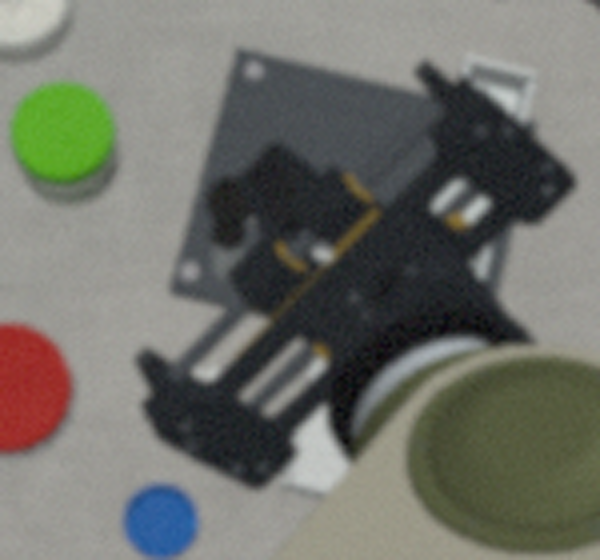

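Call:
apply_moves(
  moves=[
    [0,[0,0,0],0],
    [0,[0,0,0],0],
    [0,[0,0,0],0],
    [0,[0,0,0],0],
    [0,[0,0,0],0],
  ],
)

```text
time: 16.65
tcp_pos: [0.624, -0.17, 0.2777]
orientation: [0.286, 0.839, 0.31, 0.343]
force: [-0.9, 0.3, 0.1]
opening: 0.0002
```

Run:
```python
from bench import arm
from h import *
i=arm.get_image("side"); a=load("side11.npz")["color"].astype(int)
d=np.abs(i["color"].astype(int)-a).max(2)[225:285,220:300];print("diff around tray",d.max(),(d>40).sum())
# stop end vs tray corner (rim, -y far) in side view, before/after
b=load("side5.npz")["color"].astype(int)
d=np.abs(i["color"].astype(int)-b).max(2)[255:285,262:300];print("vs pushed pose, right part",d.max(),(d>40).sum())
s=arm.sense();print(s["time"],np.round(s["qvel"],3))
arm.sign_off()
```

```text
diff around tray 5 0
vs pushed pose, right part 33 0
16.7 [-0.004 -0.005 -0.001 -0.     0.001 -0.001]
the job is handed in; nothing more can be done
```

The job is done and handed in at 16.7 s: the tray is against the stop, the ball is in the tray, and the lever is back up with the gate shut.

**How it went**
- **Leaning the hand:** The moves can only shift the tool and turn it about its own axis, so I held joint 6 at its limit and kept commanding turns. This leaned the hand to the right (about 0.65 rad for the tray, 0.93 rad for the lever) and kept the base turned away from the hose.
- **Tray:** I pushed it with the shut fingertips until it met the stop, at about 30 N. It twisted a few degrees partway, so I moved the push point once and it ended up flush.
- **Lever:** I pressed the pad down with about 7 N until the ball ran out, then let the lever rise and lifted the hand away.

**Last checks**
- **End state:** The pictures show the ball lying in the tray, the lever up and the gate down. The tray and ball did not change between two pictures taken about 0.6 s apart, and the bystanders look unmoved.
- **Tray position:** The tray is about 12 mm off the stop's middle sideways, within the 25 mm allowed. I measured this after the push; the side view has not visibly changed there since.
- **Lever angle:** I couldn't measure it. I inferred the full press from the ball passing under the gate.
- **Hose:** While leaning further, base joint 1 briefly turned to -0.635 rad, past the roughly -0.70 I had estimated as safe. Its torque read -4 N m there while the arm was slowing down, so a light brush against the hose can't be fully ruled out. I turned the base back at once. During the press it stayed near -0.69 rad, and just above the pad the torque was about zero.

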